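# Clip the spare spindle into its holder and lock the quarter-turn retainer

### The arm

A 6-joint arm with a two-finger parallel gripper is mounted at the origin on a cart in front of the work surface, level with it; the furniture and walls round the work are solid. World frame = base frame: x ahead of the robot, y to its left, z up, the work surface at z = 0. Lengths are in mm, angles in rad, forces in N, time in s.
With the tool pointing down it reaches from about 275 to 750 mm from the base axis. Payload 10.2 kg.
Tool frame: the origin (TCP) lies between the finger pads; the fingertips stand 17 mm ahead of it and the grasp point (between the pads) lies 2 mm behind it (tips_ahead is the distance from the TCP to the fingertips, in mm); z points along the fingers, y is the line along which they close (so a half turn about z gives the same grasp; the last joint's range is limited). The gripper opens to 85 mm and grips with 20 to 120 N. Pads are 22 mm wide; open, the fingers measure 114 mm over their backs; the gripper's body (76 mm by 85 mm) begins 54 mm behind the grasp point. The pads swing forward as they close: fully open they stand 13 mm farther back than shut.
Start: joints at [0.956, 0.313, 1.498, -0, 1.331, -0.223], TCP at [200.486, 485.218, 248.294] pointing down, gripper open.
Joint ranges: [-2.94, 2.94], [-0.97, 2.17], [0.19, 2.56], [-1.23, 4.37], [0.02, 3.11], [-2.88, 2.88]. Speed limits (rad/s): [2.39, 2.39, 3.01, 3.14, 3.14, 3.14].

### API

Orientations are given as a unit quaternion [w, x, y, z].
In Python, from rig import sense, capture, finish_job, boxes_of, tips_ahead gives the robot as it stands.
- The arm moves only by the tool drive_tool, never from a script. Its argument "commands" is text: rows parted by semicolons, each of 7 numbers parted by spaces: the shift along the world's x, y, z in units of 0.1 m (1.0 is 0.1 m), then the turn, a rotation vector about the world's x, y, z in units of pi/4 rad (1.0 is pi/4 rad), then the opening in per cent of the stroke, from 0 (shut) to 100 (fully open). A call has 1 to 20 rows; each row shifts and turns the commanded pose from where the row before left it; what a row does not reach is not made up. A row lasts 1/12 s, in which the tool goes at most 41.7 mm and 7.16 degrees, less where a joint would pass 70% of its speed; a pose out of reach is approached as far as the arm can. A call with a number of a shift or a turn outside -1 to 1 is refused whole. A call with a gripper value outside its range is refused whole. The fingers move at their own pace and stop on an object; "force" is the grip in N (left out, the last holds). Time passes only in rows, so rows that do not move let the fingers close. It gives the time, the measured TCP pose, the force, the opening and the grip force at its end, in the units of the state.
- sense(): the state, without advancing time (a new reading comes with each control period).
- capture(name): name is "scene" or "top"; returns a dict with "pixels" (384x512x3 uint8, blue, green, red), "fov_y" (degrees; the focal length in pixels is half the picture's height over the tangent of half this angle, whatever the lens; pixels are square), "cx", "cy" (the principal point, pixels), "k1" (the pictures are not rectified: a ray, as slopes to the right and down, at radius r is drawn at 1 + k1 r^2 times it, then the intrinsics apply), "position" and "attitude" of the camera in the world. Camera axes: x right, y down, z forward; pixel columns grow to the right and rows downward; lengths in mm; the calibration is good to about 2 mm. A picture is of the moment at which its call begins. There is no depth.
- finish_job(): hands the job in; it is judged then, once.
Trained networks look in a picture, given as the dict that the camera call returned (one of the last four; its "shot" number tells which), for a name from the list of things; names that differ only in an ending like _2 or _b are one class to them, and where a whole thing is asked for, a point or a joint stands for the part that bears it (a point fixed in the world has none). Each returns a list of dicts, best first, with "confidence" (0 to 1); they miss things now and then, are a little off and sometimes report something else, mostly with a low value. They report only what shows in the picture. A call takes as long as a camera call.
- boxes_of(picture, name): "position" ([column, row] in pixels, amid what is visible of it).
The state is a dict: "time_s": time; "joints": joint angles; "dq": joint speeds; "tau": joint torques, N m; "eef_pos": TCP position; "ee_rot": TCP orientation; "force": force on the tool from outside, world axes, zero at the start; "wrist_torque": the same for the moment, N m; "grip_width": opening from 0.0 (shut) to 1.0 (fully open); "grip_force": force on a finger pad.
Only numpy, scipy, OpenCV 4.12 (cv2) and the standard library are available. Lean on these libraries where they do the work, as an engineer would, in place of code of your own. Each camera call takes 0.05 s, during which the arm holds its last target. There are 200 camera calls.

### The job

Take the spare steel spindle from its rest and press it down between the spring clips of the holder, roughly centred along them, until it snaps fully home. Then turn the winged retainer clockwise so that its arm swings over the spindle, until you feel it drop into its locked detent, and let go. Do not disturb the jar, the dish or the timer nearby.

Things in the scene. Friction and masses are not known exactly. Their poses are not given: they have to be found in the camera images.
- spindle: plain round steel spindle, 20 mm diameter, 190 mm long, 0.25 kg, both ends alike. Origin at its middle on its axis; its y axis runs along the spindle (it may be rolled about y). At the start it lies level in the rest, its axis 36 mm above the bench.
- rest: low grey-painted plate 50 x 156 mm with two black U supports 62 mm either side of its middle, fixed to the bench. Origin under its middle; y runs along the spindle that lies in it. The 112 mm between the supports is free for fingers, down to the plate's top at 6 mm.
- holder: fixed grey-painted plate, 10 mm thick, with two pairs of upright steel spring clips and the winged retainer at one corner. Origin on the bench under the seat; y runs along the seated spindle, x points to the retainer's side. Clip pairs, each 14 mm long along y, stand at y = -40 and +40 mm: lips 45 mm, tops about 56 mm above the bench. Between them the plate is free for fingers.
- seat (a point): where the spindle's middle belongs, on its axis, when fully home on its two black saddles under the clips' lips: 36 mm above the bench; axes as the holder's. Either way round is right. Unpressed, the spindle only lies on the lips, its axis at about 53 mm; a straight push down of about 10 to 20 N snaps it home.
- retainer_axis (a point): on the retainer's vertical axis, at the plate's top 10 mm above the bench; holder frame x = 46, y = -72 mm.
- wing (a point): where to grip the retainer: on its axis, in its upright black blade 12 mm thick, 54 mm long, 36 mm high (13 mm above this point, 23 below). 82 mm above the bench at the start, 78.5 locked. Its y axis runs along the blade; the steel locking arm, 14 mm wide, reaches 67 mm along its -y, underside 51 mm above the bench (47.5 locked, just over the seated spindle's top at 46).
- retainer (a joint): angle, rad, growing clockwise from above. 0: arm along the holder's -y, clear of the spindle; pi/2: arm along its -x, across the spindle. Starts at 0 to 0.25; stop at 2.3. Turns with about 0.05 N m. Its one locked detent is hidden under the disc and clocked differently on each holder, between 1.27 and 1.87 (73 to 107 degrees); turned past it, it climbs out again with 0.3 to 0.8 N m.
- retainer_drop (a joint): how far the retainer has dropped, m: under 0.001 while it rides on its hidden ring, 0.0035 fully down in the detent. A spring and its weight push it down with about 4 N, so it drops alone within some 4 degrees of the detent if nothing holds it up; in a firm grip it must be pushed down lightly (a few N) to feel whether it goes down or stands on the ring.
- jar: small clear pot with a blue screw lid, 43 mm wide, 46 mm high, loose; origin under its middle. Leave it alone.
- dish: petri dish, 69 mm wide, 15 mm high, loose; origin under its middle. Leave it alone.
- bench_timer: white bench timer 42 x 62 x 54 mm, loose; origin under its middle. Leave it alone.

How it is judged:
By the outcome, as a careful person would: the job done as asked, in the order asked, and still so for the second after the job is handed in, with the robot touching nothing.
It also fails if it takes over 61 s, if anything falls off the work surface, if the arm or the gripper's body presses on something with over 40 N, if the wrist force passes 120 N, or if a joint passes its speed limit or range.

## Working session

There is one attempt and no reset: what is moved stays moved. The work goes in short steps, Python scripts to look and compute and a tool call to move; the robot and the scene stay as the last step left them, time stands still between calls to the robot, and variables do not carry over. Pictures are saved under pics/ and viewed, at most 10 in all, crops included, and the job is handed in when it is done.

Besides the shell and the picture viewer there is one more tool, called after "Call:" by a JSON object that holds its "fn" and its "kwargs", one argument or row to a line. drive_tool: Moves the arm, as the interface text tells. Shifts and turns lie within -1 to 1; 1 stands for 0.1 m of shift or pi/4 rad of turn. Its arguments: {"type":"object","properties":{"commands":{"type":"string"},"force":{"type":"number"}},"required":["commands"]}

```bash
ls; mkdir -p pics
cat > h.py <<'E'
import numpy as np, cv2
from scipy.spatial.transform import Rotation as R
from rig import *
def K(p):
    f=p["pixels"].shape[0]/2/np.tan(np.radians(p["fov_y"])/2)
    return np.array([[f,0,p["cx"]],[0,f,p["cy"]],[0,0,1]]),np.array([p["k1"],0,0,0,0.])
def rot(p):
    a=np.array(p["attitude"],float)
    return a if a.shape==(3,3) else R.from_quat(a,scalar_first=True).as_matrix()
def ground(p,px,z):
    k,d=K(p); M=rot(p)
    u=cv2.undistortPoints(np.array(px,float).reshape(-1,1,2),k,d).reshape(-1,2)
    r=np.c_[u,np.ones(len(u))]@M.T; c=np.array(p["position"])
    return c+r*((z-c[2])/r[:,2])[:,None]
def proj(p,X):
    k,d=K(p); M=rot(p)
    rv=cv2.Rodrigues(M.T)[0]; t=-M.T@np.array(p["position"])
    return cv2.projectPoints(np.array(X,float).reshape(-1,1,3),rv,t,k,d)[0].reshape(-1,2)
E
python3 - <<'E'
from h import *
print(sense())
for n in ("scene","top"):
    p=capture(n); cv2.imwrite(f"pics/{n}0.png",p["pixels"])
    print(n,{k:v for k,v in p.items() if k!="pixels"})
    for o,z in (("spindle",36),("rest",3),("holder",10),("wing",80),("jar",23),("dish",8),("bench_timer",27)):
        for b in boxes_of(p,o)[:2]: print(o,np.round(b["position"],1),round(b["confidence"],2),ground(p,b["position"],z).round(1)[0])
E
```

```text
pics
{'time_s': 0.0, 'joints': array([ 9.55623201e-01,  3.13414494e-01,  1.49846412e+00, -1.21948044e-06,
        1.33099294e+00, -2.23395006e-01]), 'dq': array([ 0.00136575, -0.00158053,  0.00019945,  0.00077303,  0.0011505 ,
        0.00051928]), 'tau': array([-1.67824113e-03, -4.12241542e+01, -2.59744263e+01, -2.41333410e-04,
        4.12415306e-03,  1.50354174e-05]), 'eef_pos': array([200.32591775, 485.01236431, 247.74305267]), 'ee_rot': array([-2.59782812e-04,  1.94638486e-01,  9.80874840e-01, -5.84300937e-04]), 'force': array([-0.44616337,  0.64455375,  1.06927102]), 'wrist_torque': array([-0.03313407, -0.02324421, -0.01385514]), 'grip_force': 0.0, 'grip_width': 0.9969095969518466}
scene {'fov_y': 51.78582226337708, 'cx': 258.5292547218955, 'cy': 196.89488323974308, 'k1': -0.03613875379745869, 'position': array([ 145.09006354, -155.82392392,  708.29161044]), 'attitude': array([-0.36489879,  0.86342105, -0.32234379,  0.13208878]), 'shot': 1}
spindle [300. 225.] 0.91 [602.1 237.5  36. ]
rest [296.5 236.7] 0.78 [592.8 236.6   3. ]
rest [308.5 187.3] 0.29 [734.5 335.3   3. ]
holder
[... 192 characters left out ...]
.82 [387.3  87.7   8. ]
bench_timer [307.  187.3] 0.66 [711.6 321.1  27. ]
top {'fov_y': 44.04447904616358, 'cx': 258.26969801998507, 'cy': 197.57588059431106, 'k1': -0.07729212694143132, 'position': array([ 322.36842426,  312.63324418, 1351.61942513]), 'attitude': array([ 0.05591757, -0.69802836,  0.71135136, -0.06007385]), 'shot': 2}
spindle [280.5 178.3] 0.55 [594.4 238.8  36. ]
rest [280.5 183. ] 0.63 [587.4 237.3   3. ]
holder [256.5 240.9] 0.88 [420.7 310.   10. ]
wing [268.6 221.7] 0.92 [466.6 276.5  80. ]
jar [175.8 206.9] 0.46 [520.  536.7  23. ]
dish [339.2 251.7] 0.72 [385.6  76.8   8. ]
dish [278.4 183.8] 0.54 [584.1 243.7   8. ]
bench_timer [248.6 138.6] 0.62 [715.1 327.3  27. ]
```

Run:
```python
import cv2
a=cv2.imread("pics/scene0.png")[140:370,150:380]
b=cv2.imread("pics/top0.png")[120:310,190:350]
cv2.imwrite("pics/a.png",cv2.resize(a,(598,598),interpolation=cv2.INTER_CUBIC))
cv2.imwrite("pics/b.png",cv2.resize(b,(480,570),interpolation=cv2.INTER_CUBIC))
```

```text
(no output)
```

View pics/a.png

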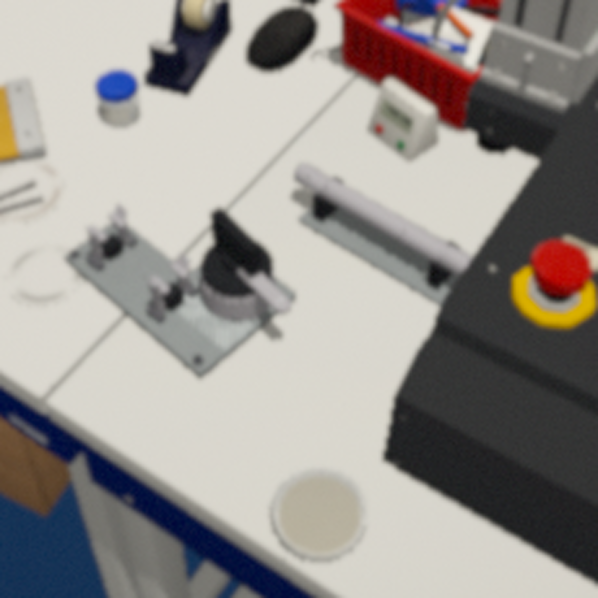

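View pics/b.png

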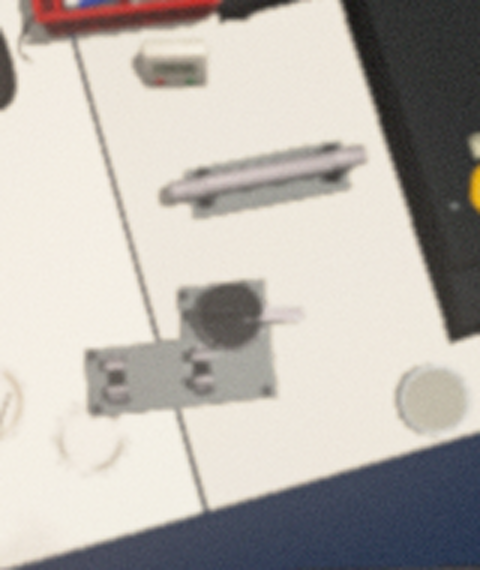

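Run:
```python
from h import *
for n,(x,y,w,h,s) in (("scene",(172,212,98,74,8)),("top",(214,165,102,97,6))):
    c=np.mean([capture(n)["pixels"].astype(float) for _ in range(4)],0).astype(np.uint8)
    cv2.imwrite(f"pics/{n}1.png",c)
    cv2.imwrite(f"pics/{n}1c.png",cv2.resize(c[y:y+h,x:x+w],None,fx=s,fy=s,interpolation=cv2.INTER_CUBIC))
```

```text
(no output)
```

View pics/scene1c.png

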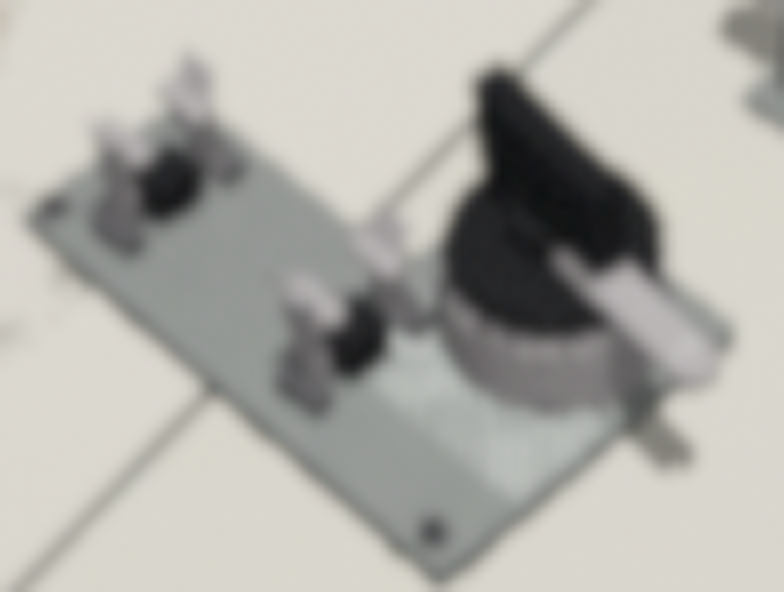

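View pics/top1c.png

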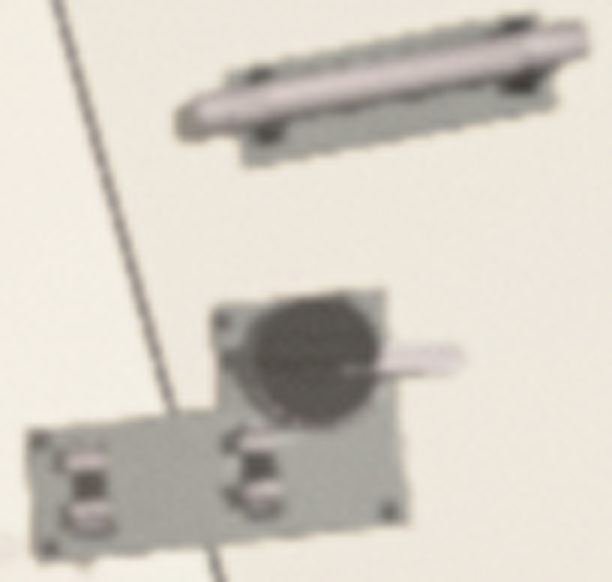

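```bash
cat > fit.py <<'E'
from h import *
from scipy.optimize import least_squares
ps,pt=capture("scene"),capture("top")
S=lambda u,v:[(u+.5)/8-.5+172,(v+.5)/8-.5+212]
T=lambda u,v:[(u+.5)/6-.5+214,(v+.5)/6-.5+165]
obs=[(ps,S(154,94),(0,40,54)),(ps,S(345,255),(0,-40,54)),(ps,S(168,183),(0,40,25)),(ps,S(357,335),(0,-40,25)),
(pt,T(86,485),(0,40,54)),(pt,T(260,466),(0,-40,54)),(pt,T(89,485),(0,40,26)),(pt,T(258,465),(0,-40,26)),(pt,T(317,358),(46,-72,58)),(ps,S(548,248),(46,-72,59))]
def W(q,X):
    c,s=np.cos(q[2]),np.sin(q[2]); x,y,z=X
    return [q[0]+c*x-s*y,q[1]+s*x+c*y,z]
def res(q,raw=False):
    r=np.array([proj(p,W(q,X))[0]-u for p,u,X in obs]); return r if raw else r.ravel()
q=least_squares(res,[420,310,0],loss="soft_l1").x
print("holder",q,"\n",res(q,True).round(1))
print("seat",W(q,(0,0,36)),"axis",W(q,(46,-72,10)))
t=ground(pt,T(460,358),53)[0]; t2=ground(ps,S(708,368),53)[0]; ax=np.array(W(q,(46,-72,53)))
for v in (t,t2): d=v-ax; print("arm tip",v.round(1),np.hypot(*d[:2]),"ang",np.arctan2(d[1],d[0])-(q[2]-np.pi/2), np.arctan2(d[1],d[0]))
# spindle ends
e=ground(pt,[T(182,125),T(580,40)],36); m=e.mean(0); d=e[1]-e[0]
print("spindle top",e.round(1),m.round(1),np.hypot(*d[:2]),np.arctan2(d[1],d[0]))
A=lambda u,v:[(u+.5)/2.6-.5+150,(v+.5)/2.6-.5+140]
print("scene far end",ground(ps,[A(300,172)],36).round(1))
for n,z in (("spindle",36),("rest",8)):
  print(n, [ (proj(p,[m[0],m[1],z])[0].round(1),boxes_of(p,n)[0]["position"]) for p in (ps,pt) if boxes_of(p,n)])
E
python3 fit.py
```

```text
holder [4.11794725e+02 3.47855378e+02 7.46241874e-02] 
 [[-0.2  1. ]
 [-0.6  0.8]
 [-0.3 -1.6]
 [-1.  -0.8]
 [ 0.2 -0.8]
 [ 0.4 -0.4]
 [ 0.3 -0.2]
 [ 0.7  0.5]
 [ 0.9 -0.3]
 [ 0.1 -3.6]]
seat [np.float64(411.79472491140854), np.float64(347.85537783349605), 36] axis [np.float64(463.0346587430384), np.float64(279.48528802128214), 10]
arm tip [461.5 216.4  53. ] 63.11282806389765 ang -0.09866713309515052 -1.5948392725339118
arm tip [465.7 218.3  53. ] 61.21809982568465 ang -0.03117073134244719 -1.5273428707812085
spindle top [[575.8 342.6  36. ]
 [613.3 153.7  36. ]] [594.6 248.1  36. ] 192.57872087104988 -1.3747087157281035
scene far end [[582.7 335.2  36. ]]
spindle [(array([294.4, 224. ]), [295.7, 223.0]), (array([277.2, 178.3]), [279.4, 177.6])]
rest [(array([293.7, 232. ]), [296.3, 236.2]), (array([276.8, 180.3]), [275.9, 182.0])]
```

```bash
cat > ov.py <<'E'
from fit import *
import sys
def overlay(p,box,s,lines,out,src=None):
    x,y,w,h=box; im=cv2.imread(src) if src else p["pixels"]
    im=cv2.resize(im[y:y+h,x:x+w],None,fx=s,fy=s,interpolation=cv2.INTER_CUBIC)
    for L,c in lines:
        u=(proj(p,L)-[x,y]+.5)*s-.5
        cv2.polylines(im,[np.round(u*8).astype(np.int32)],False,c,1,cv2.LINE_AA,3)
    cv2.imwrite(out,im); return im
def cyl(m,yaw,L=190,r=10):  # yaw: axis direction angle
    d=np.array([np.cos(yaw),np.sin(yaw),0]); n=np.array([-d[1],d[0],0]); o=[]
    t=np.linspace(0,2*np.pi,25)
    for s in (-1,1): o.append(np.array([m+d*s*L/2+r*(np.cos(a)*n+np.sin(a)*np.array([0,0,1])) for a in t]))
    return o
def rect(q,x0,x1,y0,y1,z): return [W(q,(a,b,z)) for a,b in ((x0,y0),(x1,y0),(x1,y1),(x0,y1),(x0,y0))]
E
python3 - <<'E'
from ov import *
m=np.array([596.5,246.,36]); yw=-1.3747
G,Rd,B=(0,220,0),(0,0,255),(255,0,0)
L=[(c,Rd) for c in cyl(m,yw)]
d=np.array([np.cos(yw),np.sin(yw),0]);n=np.array([-d[1],d[0],0])
L+=[([m-95*d+[0,0,10],m+95*d+[0,0,10]],B)]
for yy in (-40,40): L+=[(rect(q,-10,10,yy-7,yy+7,54),G),([W(q,(0,yy,26)),W(q,(0,yy,56))],G)]
ax=W(q,(46,-72,0)); t=np.linspace(0,6.283,30)
L+=[([[ax[0]+33*np.cos(a),ax[1]+33*np.sin(a),59] for a in t],B)]
qa=[ax[0],ax[1],q[2]-.06]
L+=[(rect(qa,-6,6,-27,27,95),Rd),(rect(qa,-7,7,-67,-27,54),Rd)]
i1=overlay(ps,(172,195,168,91),4.7,L,"pics/o1.png","pics/scene1.png")
i2=overlay(pt,(214,165,102,97),6,L,"pics/o2.png","pics/top1.png")
E
```

```text
holder [4.11794725e+02 3.47855378e+02 7.46241874e-02] 
 [[-0.2  1. ]
 [-0.6  0.8]
 [-0.3 -1.6]
 [-1.  -0.8]
 [ 0.2 -0.8]
 [ 0.4 -0.4]
 [ 0.3 -0.2]
 [ 0.7  0.5]
 [ 0.9 -0.3]
 [ 0.1 -3.6]]
seat [np.float64(411.79472491140854), np.float64(347.85537783349605), 36] axis [np.float64(463.0346587430384), np.float64(279.48528802128214), 10]
arm tip [461.5 216.4  53. ] 63.11282806389765 ang -0.09866713309515052 -1.5948392725339118
arm tip [465.7 218.3  53. ] 61.21809982568465 ang -0.03117073134244719 -1.5273428707812085
spindle top [[575.8 342.6  36. ]
 [613.3 153.7  36. ]] [594.6 248.1  36. ] 192.57872087104988 -1.3747087157281035
scene far end [[582.7 335.2  36. ]]
spindle [(array([294.4, 224. ]), [298.9, 225.3]), (array([277.2, 178.3]), [278.6, 179.8])]
rest [(array([293.7, 232. ]), [295.5, 235.2]), (array([276.8, 180.3]), [283.8, 184.6])]
```

View pics/o1.png

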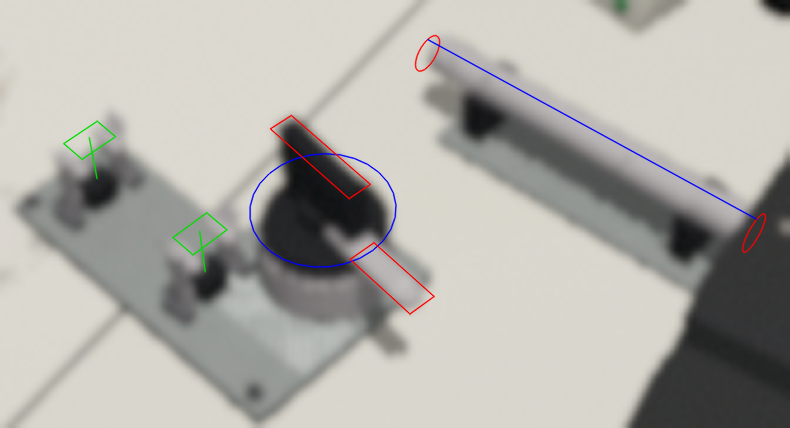

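View pics/o2.png

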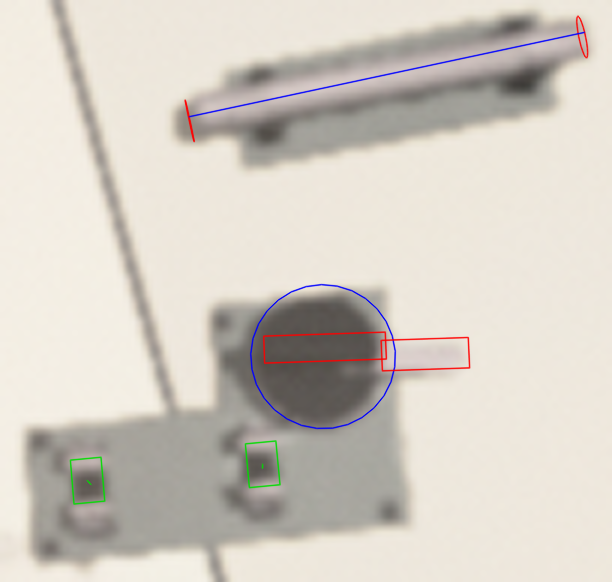

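Holder fit: seat about (412, 348), yaw 0.075. The retainer axis is about (463, 280), with the arm at 0.03–0.1 rad. The spindle is about (597, 247) with yaw 0.196. In the overlays the two cameras agree to 3–5 mm. I'll move above the spindle now.

Call:
{"fn": "drive_tool", "kwargs": {
  "commands": "0.247 -0.144 -0.06 0 0 -0.0782 100;0.247 -0.144 -0.06 0 0 -0.0782 100;0.247 -0.144 -0.06 0 0 -0.0782 100;0.247 -0.144 -0.06 0 0 -0.0782 100;0.247 -0.144 -0.06 0 0 -0.0782 100;0.247 -0.144 -0.06 0 0 -0.0782 100;0.247 -0.144 -0.06 0 0 -0.0782 100;0.247 -0.144 -0.06 0 0 -0.0782 100;0.247 -0.144 -0.06 0 0 -0.0782 100;0.247 -0.144 -0.06 0 0 -0.0782 100;0.247 -0.144 -0.06 0 0 -0.0782 100;0.247 -0.144 -0.06 0 0 -0.0782 100;0.247 -0.144 -0.06 0 0 -0.0782 100;0.247 -0.144 -0.06 0 0 -0.0782 100;0.247 -0.144 -0.06 0 0 -0.0782 100;0.247 -0.144 -0.06 0 0 -0.0782 100;0 0 0 0 0 0 100;0 0 0 0 0 0 100",
  "force": 25
}}

```text
time_s: 3.7
eef_pos: [596.2, 253.9, 151.4]
ee_rot: [-0.0, 0.635, 0.773, -0.0]
force: [-0.6, -0.2, -0.5]
grip_width: 0.998
grip_force: 0.0
```

Call:
{"fn": "drive_tool", "kwargs": {
  "commands": "0 0 -0.2 0 0 0 100;0 0 -0.2 0 0 0 100;0 0 -0.2 0 0 0 100;0 0 -0.2 0 0 0 70;0 0 -0.16 0 0 0 60;0 0 -0.1 0 0 0 60;0 0 -0.05 0 0 0 60;0 0 0 0 0 0 60"
}}

```text
time_s: 4.37
eef_pos: [595.1, 255.2, 40.9]
ee_rot: [-0.0, 0.634, 0.773, -0.0]
force: [-0.2, 0.2, -1.5]
grip_width: 0.599
grip_force: 0.0
```

```bash
python3 - <<'E' | tail -1
from ov import *
p,t=capture("scene"),capture("top")
s=sense();m=np.array([s["eef_pos"][0],s["eef_pos"][1],36]);yw=1.767
d=np.array([np.cos(yw),np.sin(yw),0])
L=[([m-95*d+[0,0,10],m+95*d+[0,0,10]],(255,0,0))]
a=overlay(p,(240,170,100,97),4,L,"pics/x.png"); b=overlay(t,(235,150,90,97),4,L,"pics/y.png")
cv2.imwrite("pics/g1.png",np.hstack([a,b])); print(np.hstack([a,b]).shape)
E
```

```text
(388, 760, 3)
```

View pics/g1.png

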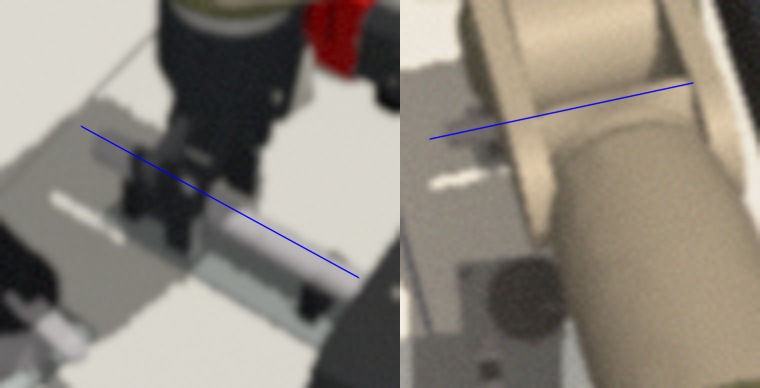

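The fingers straddle the spindle between the supports (left view, around (170, 180)). Now I'll close gently and watch the side force.

Call:
{"fn": "drive_tool", "kwargs": {
  "commands": "0 0 0 0 0 0 40;0 0 0 0 0 0 32;0 0 0 0 0 0 28;0 0 0 0 0 0 25;0 0 0 0 0 0 22;0 0 0 0 0 0 20",
  "force": 20
}}

```text
time_s: 5.42
eef_pos: [595.8, 254.8, 41.4]
ee_rot: [0.0, 0.634, 0.773, 0.0]
force: [-0.4, 0.2, 0.7]
grip_width: 0.228
grip_force: 19.5
```

Call:
{"fn": "drive_tool", "kwargs": {
  "commands": "0 0 0 0 0 0 0;0 0 0 0 0 0 0;0 0 0.1 0 0 0 0;0 0 0.2 0 0 0 0;0 0 0.25 0 0 0 0;0 0 0.25 0 0 0 0;0 0 0.2 0 0 0 0;0 0 0 0 0 0 0;0 0 0 0 0 0 0",
  "force": 80
}}

```text
time_s: 6.17
eef_pos: [595.5, 254.8, 141.4]
ee_rot: [0.0, 0.634, 0.773, 0.0]
force: [-0.6, 0.5, -4.5]
grip_width: 0.202
grip_force: 78.7
```

```bash
python3 - <<'E' | tail -4
from ov import *
p,t=capture("scene"),capture("top")
s=sense(); print(s["eef_pos"],s["force"],s["grip_width"],boxes_of(p,"spindle")[:2])
z=s["eef_pos"][2]-5.4
m=np.array([s["eef_pos"][0],s["eef_pos"][1],z]);yw=1.767
d=np.array([np.cos(yw),np.sin(yw),0]);m=m-8*d
L=[(c,(0,0,255)) for c in cyl(m,yw)]
a=overlay(p,(230,140,130,110),6,L,"pics/g2.png")
E
```

```text
scene far end [[582.7 335.2  36. ]]
spindle [(array([294.4, 224. ]), [312.9, 200.0]), (array([277.2, 178.3]), [258.0, 188.5])]
rest [(array([293.7, 232. ]), [298.5, 235.1]), (array([276.8, 180.3]), [256.5, 187.0])]
[595.66292571 254.81389704 141.18300649] [-0.4363279   0.06456041 -2.45455609] 0.20210287785521017 [{'position': [312.9, 201.5], 'confidence': 0.95}]
```

View pics/g2.png

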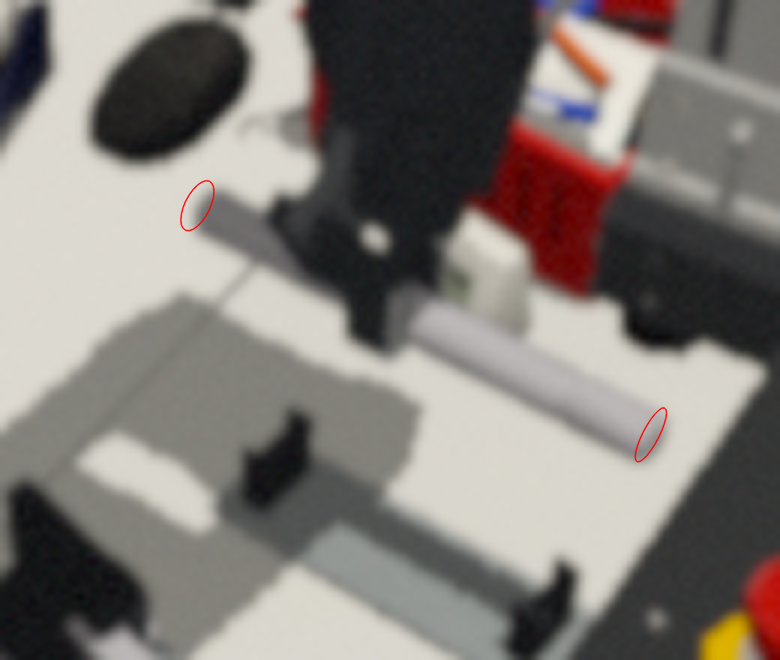

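The spindle is held level at yaw 0.196. Its ends in view sit about 10–15 px right of the model, so its middle is about 11 mm from the TCP on the -y side. Next I'll compare the holder fits per camera.

```bash
python3 - <<'E' | tail -3
import fit
from fit import *
al=list(obs)
for nm,idx in (("scene",[0,1,2,3]),("top",[4,5,6,7,8])):
    fit.obs=[al[i] for i in idx]
    qq=least_squares(res,[412,348,.07]).x; print(nm,qq.round(3),res(qq,True).round(1).tolist())
print(sense()["time_s"])
E
```

```text
scene [4.12421e+02 3.46720e+02 9.10000e-02] [[0.1, 1.3], [0.2, 0.8], [-0.1, -1.3], [-0.2, -0.8]]
top [4.10987e+02 3.49021e+02 8.90000e-02] [[-0.2, -0.3], [-0.1, -0.3], [-0.1, 0.4], [0.2, 0.6], [0.2, -0.4]]
7.3167
```

Call:
{"fn": "drive_tool", "kwargs": {
  "commands": "-0.231 0.13 0 0 0 -0.0168 0;-0.231 0.13 0 0 0 -0.0168 0;-0.231 0.13 0 0 0 -0.0168 0;-0.231 0.13 0 0 0 -0.0168 0;-0.231 0.13 0 0 0 -0.0168 0;-0.231 0.13 0 0 0 -0.0168 0;-0.231 0.13 0 0 0 -0.0168 0;-0.231 0.13 0 0 0 -0.0168 0;0 0 -0.2 0 0 0 0;0 0 -0.2 0 0 0 0;0 0 -0.15 0 0 0 0;0 0 0 0 0 0 0;0 0 0 0 0 0 0"
}}

```text
time_s: 8.4
eef_pos: [410.9, 358.8, 86.3]
ee_rot: [-0.0, 0.674, 0.738, -0.0]
force: [0.0, 0.4, -2.0]
grip_width: 0.203
grip_force: 79.0
```

```bash
python3 - <<'E' | tail -4
from ov import *
p=capture("scene"); s=sense(); print(s["eef_pos"],s["ee_rot"],s["force"])
z=s["eef_pos"][2]-5.4
yw=np.pi/2+.09; d=np.array([np.cos(yw),np.sin(yw),0]);m=np.array([s["eef_pos"][0],s["eef_pos"][1],z])-11*d
L=[(c,(0,0,255)) for c in cyl(m,yw)]
qh=[411.5,348,.09]
for yy in (-40,40): L+=[(rect(qh,-10,10,yy-7,yy+7,54),(0,220,0))]
overlay(p,(165,185,120,100),6,L,"pics/g3.png")
E
```

```text
scene far end [[582.7 335.2  36. ]]
spindle [(array([294.4, 224. ]), [215.2, 237.1]), (array([277.2, 178.3]), [337.6, 252.2])]
rest [(array([293.7, 232. ]), [297.8, 235.2]), (array([276.8, 180.3]), [277.0, 180.0])]
[410.90830949 358.83833254  86.4303771 ] [2.04612477e-05 6.74317432e-01 7.38441598e-01 8.38884643e-05] [-0.47377673 -0.22030343 -3.09405972]
```

View pics/g3.png

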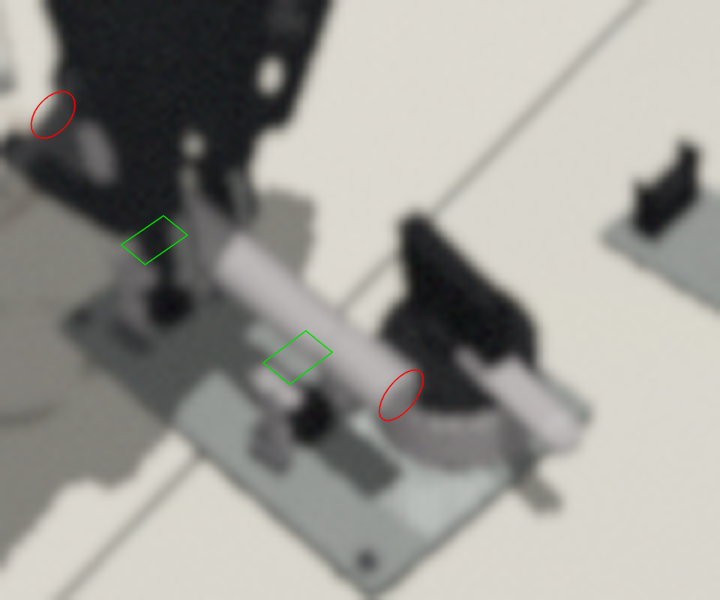

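The held spindle's near end matches the model at (400, 393). It lies over the clips, lateral error a few mm at most. Descending to the lips.

Call:
{"fn": "drive_tool", "kwargs": {
  "commands": "0 0 -0.12 0 0 0 0;0 0 -0.1 0 0 0 0;0 0 -0.04 0 0 0 0;0 0 -0.02 0 0 0 0;0 0 0 0 0 0 0;0 0 0 0 0 0 0",
  "force": 100
}}

```text
time_s: 9.45
eef_pos: [411.1, 358.9, 58.5]
ee_rot: [0.0, 0.674, 0.738, 0.0]
force: [0.9, -0.0, -1.5]
grip_width: 0.194
grip_force: 100.1
```

Call:
{"fn": "drive_tool", "kwargs": {
  "commands": "0 0 -0.02 0 0 0 0;0 0 -0.02 0 0 0 0;0 0 0 0 0 0 0;0 0 0 0 0 0 0"
}}

```text
time_s: 9.78
eef_pos: [411.4, 359.3, 55.3]
ee_rot: [0.0, 0.674, 0.738, 0.001]
force: [-0.8, 1.2, 5.0]
grip_width: 0.198
grip_force: 100.8
```

```bash
python3 -c "
from rig import sense; s=sense(); print(s['force'],s['wrist_torque'],s['eef_pos'])"
```

```text
[-0.77454805  1.2365416   4.95531899] [-0.05825076 -0.02071588  0.0184369 ] [411.42541458 359.27368268  55.25766374]
```

Call:
{"fn": "drive_tool", "kwargs": {
  "commands": "0 0 -0.03 0 0 0 0;0 0 -0.03 0 0 0 0;0 0 0 0 0 0 0"
}}

```text
time_s: 10.03
eef_pos: [411.0, 359.0, 48.4]
ee_rot: [0.0, 0.674, 0.738, 0.0]
force: [0.9, 1.6, -0.4]
grip_width: 0.193
grip_force: 99.9
```

Call:
{"fn": "drive_tool", "kwargs": {
  "commands": "0 0 -0.03 0 0 0 0;0 0 -0.02 0 0 0 0;0 0 -0.02 0 0 0 0;0 0 0 0 0 0 0;0 0 0 0 0 0 0"
}}

```text
time_s: 10.45
eef_pos: [410.7, 358.7, 41.7]
ee_rot: [-0.0, 0.674, 0.738, -0.0]
force: [-2.1, -2.2, 5.9]
grip_width: 0.19
grip_force: 101.1
```

Call:
{"fn": "drive_tool", "kwargs": {
  "commands": "0 0 -0.02 0 0 0 0;0 0 -0.01 0 0 0 0;0 0 0 0 0 0 0;0 0 0 0 0 0 0"
}}

```text
time_s: 10.78
eef_pos: [410.8, 358.8, 41.4]
ee_rot: [0.0, 0.674, 0.739, -0.0]
force: [-11.5, -8.3, 35.6]
grip_width: 0.194
grip_force: 104.5
```

Call:
{"fn": "drive_tool", "kwargs": {
  "commands": "0 0 0.02 0 0 0 0;0 0 0.01 0 0 0 0;0 0 0 0 0 0 30;0 0 0 0 0 0 40;0 0 0 0 0 0 50;0 0 0 0 0 0 50"
}}

```text
time_s: 11.28
eef_pos: [410.8, 358.8, 41.0]
ee_rot: [-0.0, 0.674, 0.738, -0.0]
force: [-0.0, 0.0, -0.1]
grip_width: 0.503
grip_force: 0.0
```

Call:
{"fn": "drive_tool", "kwargs": {
  "commands": "0 0 0.1 0 0 0 50;0 0 0.2 0 0 0 50;0 0 0.3 0 0 0 60;0 0 0.3 0 0 0 60;0 0 0.2 0 0 0 60;-0.2 0.2 0 0 0 0 60;-0.3 0.3 0 0 0 0 60;-0.3 0.3 0 0 0 0 60;0 0 0 0 0 0 60"
}}

```text
time_s: 12.03
eef_pos: [327.3, 441.4, 152.2]
ee_rot: [-0.001, 0.672, 0.74, 0.0]
force: [-0.9, -0.1, -0.3]
grip_width: 0.6
grip_force: 0.0
```

```bash
python3 - <<'E' | tail -2
from ov import *
p=capture("scene");t=capture("top");s=sense()
print(s["eef_pos"],s["force"],[b for b in boxes_of(p,"spindle")[:1]])
yw=np.pi/2+.09; d=np.array([np.cos(yw),np.sin(yw),0]);m=np.array([410.8,358.8,36])-11*d
L=[(c,(0,0,255)) for c in cyl(m,yw)]
ax=np.array([463.5,280.5,0]);print(m)
for th in (0.06,): 
    qa=[ax[0],ax[1],.09-th]; L+=[(rect(qa,-6,6,-27,27,95),(0,220,0)),(rect(qa,-7,7,-67,-27,57),(0,220,0))]
a=overlay(p,(170,205,100,85),5,L,"pics/x.png"); b=overlay(t,(214,205,72,62),4.1667,L,"pics/y.png")
c=np.zeros((425,a.shape[1]+b.shape[1],3),np.uint8);c[:a.shape[0],:a.shape[1]]=a;c[:b.shape[0],a.shape[1]:]=b
cv2.imwrite("pics/g4.png",c)
E
```

```text
[332.25325338 437.48885299 151.28409163] [-0.17955389 -0.03536675 -0.07260796] [{'position': [205.5, 241.9], 'confidence': 0.91}]
[411.78866404 347.84451994  36.        ]
```

View pics/g4.png

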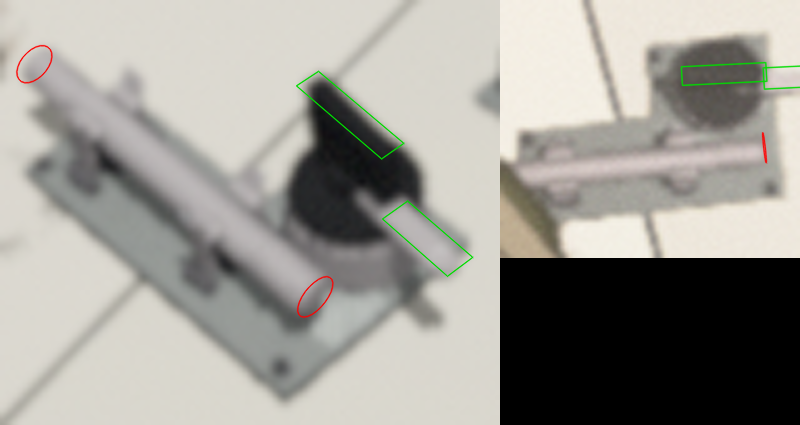

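The spindle is seated: a hard stop at TCP z 41.4 equals its height in the rest, and the view shows it level between both clip pairs. The seat line puts the retainer axis at about (464, 280), blade along world y. Moving over the wing.

Call:
{"fn": "drive_tool", "kwargs": {
  "commands": "0.22 -0.262 0 0 0 -0.0192 60;0.22 -0.262 0 0 0 -0.0192 60;0.22 -0.262 0 0 0 -0.0192 60;0.22 -0.262 0 0 0 -0.0192 60;0.22 -0.262 0 0 0 -0.0192 60;0.22 -0.262 0 0 0 -0.0192 60;0 0 0 0 0 0 60;0 0 0 0 0 0 60",
  "force": 20
}}

```text
time_s: 13.35
eef_pos: [464.8, 279.3, 151.2]
ee_rot: [-0.0, 0.708, 0.706, -0.0]
force: [-0.8, 0.1, 0.5]
grip_width: 0.6
grip_force: 0.0
```

Call:
{"fn": "drive_tool", "kwargs": {
  "commands": "0 0.02 -0.2 0 0 0 60;0 0 -0.2 0 0 0 60;0 0 -0.17 0 0 0 50;0 0 -0.1 0 0 0 40;0 0 0 0 0 0 30;0 0 0 0 0 0 25;0 0 0 0 0 0 22"
}}

```text
time_s: 13.93
eef_pos: [464.3, 283.0, 85.3]
ee_rot: [0.0, 0.707, 0.707, 0.001]
force: [0.9, 0.1, 1.1]
grip_width: 0.221
grip_force: 0.0
```

```bash
python3 - <<'E' | tail -2
from ov import *
p=capture("scene");s=sense();print(s["eef_pos"],s["force"],s["grip_width"])
a=overlay(p,(210,190,75,75),8,[],"pics/g5.png")
E
```

```text
rest [(array([293.7, 232. ]), [302.0, 232.8]), (array([276.8, 180.3]), [280.2, 181.2])]
[463.97576007 282.53517826  84.33267744] [ 0.38251039  0.02019115 -0.30421288] 0.21897595265969605
```

View pics/g5.png

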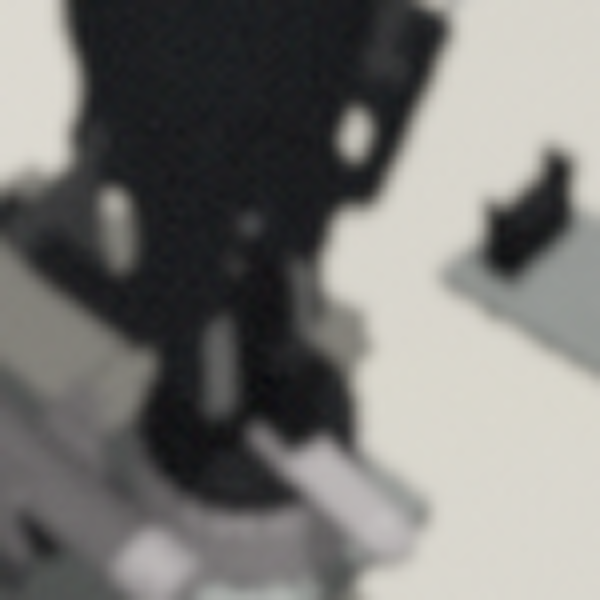

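The fingers straddle the blade with no contact. That was picture 11, one over the 10-view limit. I'll view no more and go by force and position. Closing.

Call:
{"fn": "drive_tool", "kwargs": {
  "commands": "0 -0.02 0 0 0 0 20;0 0 0 0 0 0 17;0 0 0 0 0 0 15;0 0 0 0 0 0 12;0 0 0 0 0 0 8;0 0 0 0 0 0 8",
  "force": 20
}}

```text
time_s: 14.98
eef_pos: [464.4, 280.5, 84.4]
ee_rot: [0.0, 0.707, 0.707, 0.0]
force: [3.6, -1.5, -1.7]
grip_width: 0.136
grip_force: 22.7
```

```bash
cat > s.py <<'E'
from rig import sense
import numpy as np
s=sense();q=s['ee_rot'];a,b=q[1],q[2]
print('t',round(s['time_s'],2),'pos',s['eef_pos'].round(1),'F',s['force'].round(1),'M',s['wrist_torque'].round(2),'yaw',round(np.degrees(np.arctan2(b*b-a*a,2*a*b)),1),'w',round(s['grip_width'],3),'q6',round(s['joints'][5],2))
E
python3 s.py
```

```text
t 14.98 pos [464.4 280.5  84.4] F [ 3.6 -1.5 -1.7] M [-0.22 -0.67 -0.01] yaw 0.0 w 0.136 q6 0.33
```

Call:
{"fn": "drive_tool", "kwargs": {
  "commands": "0 0 0 0 0 -0.1 5;0 0 0 0 0 -0.1 5;0 0 0 0 0 -0.1 5;0 0 0 0 0 -0.1 5;0 0 0 0 0 -0.1 5;0 0 0 0 0 -0.1 5;0 0 0 0 0 0 5",
  "force": 30
}}

```text
time_s: 15.57
eef_pos: [463.8, 280.6, 84.4]
ee_rot: [-0.0, 0.853, 0.521, -0.0]
force: [1.6, -0.3, 0.4]
grip_width: 0.135
grip_force: 32.0
```

```bash
python3 s.py
```

```text
t 15.57 pos [463.8 280.6  84.4] F [ 1.6 -0.3  0.4] M [-0.05 -0.32 -0.1 ] yaw -27.1 w 0.135 q6 0.8
```

Call:
{"fn": "drive_tool", "kwargs": {
  "commands": "0 0 0 0 0 -0.1 5;0 0 0 0 0 -0.1 5;0 0 0 0 0 -0.1 5;0 0 0 0 0 -0.1 5;0 0 0 0 0 -0.1 5;0 0 0 0 0 -0.1 5;0 0 0 0 0 -0.1 5;0 0 0 0 0 -0.1 5;0 0 0 0 0 0 5;0 0 0 0 0 0 5"
}}

```text
time_s: 16.4
eef_pos: [463.5, 281.0, 84.3]
ee_rot: [-0.001, 0.972, 0.235, -0.0]
force: [-1.7, 4.1, 1.4]
grip_width: 0.133
grip_force: 32.2
```

```bash
python3 s.py
```

```text
t 16.4 pos [463.5 281.   84.3] F [-1.7  4.1  1.4] M [ 0.83  0.41 -0.1 ] yaw -62.8 w 0.133 q6 1.42
```

Call:
{"fn": "drive_tool", "kwargs": {
  "commands": "-0.003 0.005 -0.005 0 0 0 5;0 0 0 0 0 0 5"
}}

```text
time_s: 16.57
eef_pos: [463.5, 281.2, 84.1]
ee_rot: [-0.0, 0.972, 0.235, -0.0]
force: [-3.0, 2.1, 5.6]
grip_width: 0.128
grip_force: 32.7
```

```bash
python3 s.py
```

```text
t 16.57 pos [463.5 281.2  84.1] F [-3.   2.1  5.6] M [ 0.48  0.53 -0.05] yaw -62.8 w 0.128 q6 1.43
```

Call:
{"fn": "drive_tool", "kwargs": {
  "commands": "-0.003 0 0 0 0 -0.033 5;0 0 0 0 0 -0.033 5;0 0 0 0 0 0 5"
}}

```text
time_s: 16.82
eef_pos: [463.4, 281.3, 84.2]
ee_rot: [-0.0, 0.978, 0.209, 0.0]
force: [-1.1, 3.9, 5.2]
grip_width: 0.135
grip_force: 32.6
```

Call:
{"fn": "drive_tool", "kwargs": {
  "commands": "0 0 0 0 0 -0.033 5;0 0 0 0 0 -0.033 5;0 0 0 0 0 0 5"
}}

```text
time_s: 17.07
eef_pos: [463.4, 281.3, 84.1]
ee_rot: [-0.0, 0.983, 0.184, 0.0]
force: [-1.8, 3.9, 5.2]
grip_width: 0.134
grip_force: 32.7
```

```bash
python3 s.py
```

```text
t 17.07 pos [463.4 281.3  84.1] F [-1.8  3.9  5.2] M [ 0.64  0.46 -0.05] yaw -68.8 w 0.134 q6 1.53
```

Call:
{"fn": "drive_tool", "kwargs": {
  "commands": "0 0 0 0 0 -0.033 5;0 0 0 0 0 -0.033 5;0 0 0 0 0 0 5"
}}

```text
time_s: 17.32
eef_pos: [463.3, 281.4, 84.0]
ee_rot: [-0.0, 0.987, 0.158, 0.0]
force: [-1.5, 4.0, 3.6]
grip_width: 0.134
grip_force: 32.7
```

Call:
{"fn": "drive_tool", "kwargs": {
  "commands": "0 0.002 -0.004 0 0 0 5;0 0 0 0 0 0 5"
}}

```text
time_s: 17.48
eef_pos: [463.4, 281.4, 83.8]
ee_rot: [-0.0, 0.987, 0.159, 0.0]
force: [-1.3, 4.0, 7.4]
grip_width: 0.135
grip_force: 33.0
```

Still on the ring, since the force rises with the push. Continuing in 3° steps.

Call:
{"fn": "drive_tool", "kwargs": {
  "commands": "0 0 0 0 0 -0.033 5;0 0 0 0 0 -0.033 5;0 0 0 0 0 0 5"
}}

```text
time_s: 17.73
eef_pos: [463.3, 281.5, 83.4]
ee_rot: [-0.0, 0.991, 0.132, 0.0]
force: [-1.5, 5.1, 2.8]
grip_width: 0.133
grip_force: 32.5
```

Call:
{"fn": "drive_tool", "kwargs": {
  "commands": "0 0.003 -0.006 0 0 0 5;0 0 0 0 0 0 5"
}}

```text
time_s: 17.9
eef_pos: [463.4, 281.7, 83.1]
ee_rot: [-0.0, 0.991, 0.133, 0.0]
force: [-2.3, 3.3, 6.0]
grip_width: 0.136
grip_force: 33.1
```

```bash
python3 s.py
```

```text
t 17.9 pos [463.4 281.7  83.1] F [-2.3  3.3  6. ] M [ 0.63  0.54 -0.2 ] yaw -74.8 w 0.136 q6 1.63
```

Call:
{"fn": "drive_tool", "kwargs": {
  "commands": "0 0 0 0 0 -0.022 5;0 0 0 0 0 -0.022 5;0 0 0 0 0 0 5"
}}

```text
time_s: 18.15
eef_pos: [463.3, 281.6, 82.8]
ee_rot: [-0.0, 0.993, 0.115, -0.0]
force: [-2.0, 3.3, 3.6]
grip_width: 0.139
grip_force: 32.4
```

Call:
{"fn": "drive_tool", "kwargs": {
  "commands": "0 0.002 -0.006 0 0 0 5;0 0 0 0 0 0 5"
}}

```text
time_s: 18.32
eef_pos: [463.4, 281.7, 82.4]
ee_rot: [0.0, 0.993, 0.115, 0.0]
force: [-1.8, 2.9, 6.7]
grip_width: 0.133
grip_force: 32.9
```

```bash
python3 s.py
```

```text
t 18.32 pos [463.4 281.7  82.4] F [-1.8  2.9  6.7] M [ 0.56  0.52 -0.12] yaw -76.8 w 0.133 q6 1.67
```

Call:
{"fn": "drive_tool", "kwargs": {
  "commands": "0 0 0 0 0 -0.022 5;0 0 0 0 0 -0.022 5;0 0 0 0 0 0 5"
}}

```text
time_s: 18.57
eef_pos: [463.3, 281.7, 81.9]
ee_rot: [0.0, 0.995, 0.097, -0.0]
force: [-0.9, 4.4, 1.0]
grip_width: 0.135
grip_force: 32.2
```

Call:
{"fn": "drive_tool", "kwargs": {
  "commands": "0 0 -0.006 0 0 0 5;0 0 0 0 0 0 5;0 0 0 0 0 0 5"
}}

```text
time_s: 18.82
eef_pos: [463.3, 281.8, 81.6]
ee_rot: [-0.0, 0.995, 0.098, -0.0]
force: [-1.2, 3.3, 4.7]
grip_width: 0.131
grip_force: 32.8
```

```bash
python3 s.py
```

```text
t 18.82 pos [463.3 281.8  81.6] F [-1.2  3.3  4.7] M [ 0.57  0.43 -0.12] yaw -78.8 w 0.131 q6 1.71
```

The retainer gives a little at each turn, about 2.6 mm so far, like a ramp into the detent. Continuing.

Call:
{"fn": "drive_tool", "kwargs": {
  "commands": "0 0 0 0 0 -0.022 5;0 0 0 0 0 -0.022 5;0 0.003 -0.006 0 0 0 5;0 0 0 0 0 0 5;0 0 0 0 0 0 5"
}}

```text
time_s: 19.23
eef_pos: [463.4, 281.9, 81.3]
ee_rot: [0.0, 0.997, 0.08, 0.0]
force: [-3.2, 1.1, 8.3]
grip_width: 0.137
grip_force: 33.2
```

Call:
{"fn": "drive_tool", "kwargs": {
  "commands": "0 0 -0.005 0 0 0 5;0 0 0 0 0 0 5;0 0 0 0 0 0 5"
}}

```text
time_s: 19.48
eef_pos: [463.4, 281.9, 81.3]
ee_rot: [0.0, 0.997, 0.08, 0.0]
force: [-5.0, 0.7, 12.9]
grip_width: 0.133
grip_force: 33.8
```

```bash
python3 s.py
```

```text
t 19.48 pos [463.4 281.9  81.3] F [-5.   0.7 12.9] M [ 0.11  0.89 -0.12] yaw -80.8 w 0.133 q6 1.74
```

Call:
{"fn": "drive_tool", "kwargs": {
  "commands": "0 0 0.01 0 0 0 5;0 0 0 0 0 0 25;0 0 0 0 0 0 35;0 0 0 0 0 0 35;0 0 0 0 0 0 35",
  "force": 20
}}

```text
time_s: 19.9
eef_pos: [463.4, 281.8, 81.2]
ee_rot: [0.0, 0.997, 0.08, -0.0]
force: [0.3, 0.3, 0.1]
grip_width: 0.35
grip_force: 0.0
```

Call:
{"fn": "drive_tool", "kwargs": {
  "commands": "0 0 0 0 0 0 20;0 0 0 0 0 0 15;0 0 0 0 0 0 12;0 0 0 0 0 0 8;0 0 0 0 0 0 5;0 0 0 0 0 0 5"
}}

```text
time_s: 20.4
eef_pos: [463.4, 282.0, 81.4]
ee_rot: [0.0, 0.997, 0.08, -0.0]
force: [0.3, -0.8, -0.3]
grip_width: 0.138
grip_force: 19.4
```

```bash
python3 s.py
```

```text
t 20.4 pos [463.4 282.   81.4] F [ 0.3 -0.8 -0.3] M [-0.21 -0.06 -0.13] yaw -80.8 w 0.138 q6 1.74
```

Call:
{"fn": "drive_tool", "kwargs": {
  "commands": "0 0 0 0 0 -0.03 5;0 0 0 0 0 -0.03 5;0 0 0 0 0 0 5",
  "force": 35
}}

```text
time_s: 20.65
eef_pos: [463.4, 282.0, 81.5]
ee_rot: [0.0, 0.998, 0.056, 0.0]
force: [1.2, -1.8, -1.1]
grip_width: 0.132
grip_force: 39.0
```

```bash
python3 s.py
```

```text
t 20.65 pos [463.4 282.   81.5] F [ 1.2 -1.8 -1.1] M [-0.29 -0.11  0.03] yaw -83.6 w 0.132 q6 1.79
```

Call:
{"fn": "drive_tool", "kwargs": {
  "commands": "0 0 0 0 0 -0.03 5;0 0 0 0 0 -0.03 5;0 0 0 0 0 0 5"
}}

```text
time_s: 20.9
eef_pos: [463.4, 282.0, 81.5]
ee_rot: [0.0, 0.999, 0.032, -0.0]
force: [0.2, -1.3, -0.1]
grip_width: 0.137
grip_force: 38.9
```

```bash
python3 s.py
```

```text
t 20.9 pos [463.4 282.   81.5] F [ 0.2 -1.3 -0.1] M [-0.33 -0.07 -0.03] yaw -86.3 w 0.137 q6 1.84
```

Call:
{"fn": "drive_tool", "kwargs": {
  "commands": "0 0 -0.005 0 0 0 5;0 0 0 0 0 0 5;0 0 0 0 0 0 5"
}}

```text
time_s: 21.15
eef_pos: [463.5, 282.0, 81.4]
ee_rot: [-0.0, 0.999, 0.033, 0.0]
force: [-1.6, -2.8, 5.5]
grip_width: 0.13
grip_force: 39.7
```

```bash
python3 s.py; python3 -c "
from rig import tips_ahead
print(tips_ahead, tips_ahead() if callable(tips_ahead) else '')"
```

```text
t 21.15 pos [463.5 282.   81.4] F [-1.6 -2.8  5.5] M [-0.47  0.21  0.05] yaw -86.2 w 0.13 q6 1.84
17.0
```

Call:
{"fn": "drive_tool", "kwargs": {
  "commands": "0 0 0 0 0 -0.03 5;0 0 0 0 0 -0.03 5;0 0 0 0 0 0 5"
}}

```text
time_s: 21.4
eef_pos: [463.5, 281.9, 81.4]
ee_rot: [0.0, 1.0, 0.009, 0.0]
force: [-2.4, -3.9, 5.1]
grip_width: 0.133
grip_force: 39.6
```

```bash
python3 s.py
```

```text
t 21.4 pos [463.5 281.9  81.4] F [-2.4 -3.9  5.1] M [-0.57  0.17  0.23] yaw -88.9 w 0.133 q6 1.88
```

Call:
{"fn": "drive_tool", "kwargs": {
  "commands": "0 0 0.004 0 0 0.045 5;0 0 0 0 0 0.045 5;0 0 0 0 0 0 5"
}}

```text
time_s: 21.65
eef_pos: [463.5, 282.0, 81.4]
ee_rot: [0.0, 0.999, 0.046, 0.0]
force: [0.3, -2.3, 2.2]
grip_width: 0.133
grip_force: 39.1
```

```bash
python3 s.py
```

```text
t 21.65 pos [463.5 282.   81.4] F [ 0.3 -2.3  2.2] M [-0.43 -0.14  0.06] yaw -84.8 w 0.133 q6 1.81
```

Call:
{"fn": "drive_tool", "kwargs": {
  "commands": "0 0 0 0 0 0 30;0 0 0 0 0 0 40;0 0 0 0 0 0 40;0 0 0.15 0 0 0 40;0 0 0.2 0 0 0 30;0 0 0.06 0 0 0 10;0 0 0 0 0 0 0;0 0 0 0 0 0 0;0 0 0 0 0 0 0;0 0 0 0 0 0 0",
  "force": 20
}}

```text
time_s: 22.48
eef_pos: [462.9, 281.9, 121.4]
ee_rot: [0.0, 0.999, 0.045, -0.001]
force: [-0.6, -0.2, -0.1]
grip_width: 0.003
grip_force: 0.0
```

```bash
python3 s.py
```

```text
t 22.48 pos [462.9 281.9 121.4] F [-0.6 -0.2 -0.1] M [ 0.01 -0.09 -0.03] yaw -84.9 w 0.003 q6 1.81
```

Call:
{"fn": "drive_tool", "kwargs": {
  "commands": "0 0 -0.05 0 0 0 0;0 0 -0.03 0 0 0 0;0 0 -0.01 0 0 0 0;0 0 0 0 0 0 0;0 0 0 0 0 0 0"
}}

```text
time_s: 22.9
eef_pos: [463.3, 282.0, 113.2]
ee_rot: [0.0, 0.999, 0.045, -0.0]
force: [-0.1, -0.0, 0.3]
grip_width: -0.001
grip_force: 0.0
```

Call:
{"fn": "drive_tool", "kwargs": {
  "commands": "0 0 -0.01 0 0 0 0;0 0 -0.005 0 0 0 0;0 0 0 0 0 0 0;0 0 0 0 0 0 0"
}}

```text
time_s: 23.23
eef_pos: [463.4, 282.1, 112.0]
ee_rot: [-0.0, 0.999, 0.045, 0.0]
force: [0.1, -0.4, 1.0]
grip_width: -0.003
grip_force: 0.0
```

Call:
{"fn": "drive_tool", "kwargs": {
  "commands": "0 0 -0.005 0 0 0 0;0 0 -0.005 0 0 0 0;0 0 0 0 0 0 0;0 0 0 0 0 0 0"
}}

```text
time_s: 23.57
eef_pos: [463.4, 282.0, 110.9]
ee_rot: [-0.0, 0.999, 0.045, -0.0]
force: [0.2, -0.7, -0.9]
grip_width: 0.001
grip_force: 0.0
```

Call:
{"fn": "drive_tool", "kwargs": {
  "commands": "0 0 -0.005 0 0 0 0;0 0 -0.005 0 0 0 0;0 0 -0.005 0 0 0 0;0 0 0 0 0 0 0;0 0 0 0 0 0 0"
}}

```text
time_s: 23.98
eef_pos: [463.3, 282.0, 109.4]
ee_rot: [0.0, 0.999, 0.045, -0.0]
force: [-0.7, 1.0, -0.5]
grip_width: 0.002
grip_force: 0.0
```

Call:
{"fn": "drive_tool", "kwargs": {
  "commands": "0 0 -0.005 0 0 0 0;0 0 -0.005 0 0 0 0;0 0 -0.004 0 0 0 0;0 0 0 0 0 0 0;0 0 0 0 0 0 0"
}}

```text
time_s: 24.4
eef_pos: [463.6, 282.1, 108.5]
ee_rot: [-0.0, 0.999, 0.045, 0.0]
force: [-0.5, -0.5, 5.4]
grip_width: -0.001
grip_force: 2.7
```

Contact at TCP 108.5 puts the blade top at 91.5 mm. That is exactly the locked height; riding on the ring it would be 95. Retreating.

Call:
{"fn": "drive_tool", "kwargs": {
  "commands": "0 0 0.1 0 0 0 0;0 0 0.3 0 0 0 0;0 0 0.3 0 0 0 0;0 0 0.3 0 0 0 0;-0.3 0.3 0.1 0 0 0 0;-0.3 0.3 0 0 0 0 0;-0.3 0.3 0 0 0 0 0;-0.3 0.3 0 0 0 0 0;0 0 0 0 0 0 0;0 0 0 0 0 0 0"
}}

```text
time_s: 25.23
eef_pos: [344.8, 400.2, 218.0]
ee_rot: [-0.0, 0.999, 0.047, 0.0]
force: [0.8, 0.1, 1.0]
grip_width: -0.005
grip_force: 0.0
```

Run:
```python
from h import *
for n in ("scene","top"):
    p=capture(n)
    for o,z in (("spindle",36),("wing",78),("jar",23),("dish",8),("bench_timer",27)):
        for b in boxes_of(p,o)[:1]: print(n,o,np.round(b["position"],1),round(b["confidence"],2),ground(p,b["position"],z).round(1)[0])
s=sense();print(s["eef_pos"],s["force"],s["time_s"])
```

```text
scene spindle [201.3 238. ] 0.95 [411.3 353.4  36. ]
scene wing [238.5 240.6] 0.83 [448.3 265.6  78. ]
scene jar [197.1 177.5] 0.89 [525.9 539.5  23. ]
scene dish [274.1 335.2] 0.69 [389.5  90.6   8. ]
scene bench_timer [305.9 186.6] 0.93 [711.4 324.8  27. ]
top spindle [259.9 243.3] 0.71 [412.  300.7  36. ]
top wing [266.7 224. ] 0.83 [460.7 281.7  78. ]
top jar [173.3 207.1] 0.62 [519.6 543.8  23. ]
top dish [337.6 250.1] 0.82 [390.2  81.1   8. ]
top bench_timer [174. 205.] 0.61 [524.9 541.2  27. ]
[346.47176759 398.95444599 217.55962741] [-0.53407083  0.70181632 -0.01885555] 25.8333
```

The spindle is at its seat, the retainer is down, and the jar, dish and timer are unmoved within detector noise.

```bash
python3 -c "
from rig import finish_job; print(finish_job())"
```

```text
the job is handed in; nothing more can be done
None
```

The job is handed in at about 26 s: the spindle is pressed home, the retainer is locked (blade top measured at its 91.5 mm locked height) and released, and the jar, dish and timer look undisturbed; I viewed 11 pictures, one over the limit of 10.

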